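# Post a necked spigot into the flap-lidded parts box

## Robot

A 7-joint arm with a two-finger parallel gripper is mounted at the origin on the work surface. World frame = base frame: x ahead of the robot, y to its left, z up, the work surface at z = 0. Lengths are in m, angles in rad, forces in N, time in s.
With the tool pointing down it reaches from about 0.4 to 0.875 m from the base axis. Payload 19.3 kg.
Tool frame: the origin (TCP) lies midway between the tips of the shut fingers; the grasp point (between the pads) lies 19 mm behind it; z points along the fingers, y is the line along which they close (so a half turn about z gives the same grasp; the last joint's range is limited). The gripper opens to 85 mm and grips with 20 to 120 N. Pads are 22 mm wide; open, the fingers measure 114 mm over their backs; the gripper's body (76 mm by 85 mm) begins 54 mm behind the grasp point. The pads swing forward as they close: fully open they stand 13 mm farther back than shut.
Start: joints at [1.227, 0.521, -0.036, 1.599, 0.021, 1.021, -0.113], TCP at [0.169, -0.602, 0.231] pointing down, gripper open.
Joint ranges: [-2.91, 2.91], [-0.3, 2.13], [-1.5, 1.42], [0.17, 2.43], [-1.26, 4.41], [0.16, 1.93], [-2.52, 2.52]. Speed limits (rad/s): [1.89, 1.89, 2.39, 2.39, 3.01, 3.01, 3.01].

## Interface

Orientations are given as [roll, pitch, yaw] about the fixed x, y, z axes, in that order (R = Rz(yaw) Ry(pitch) Rx(roll)).
In Python, from workcell import * gives the robot as it stands. The module is installed in compiled form; this text tells all that it offers.
- The arm moves only by the tool play_rows, never from a script. Its argument "deltas" is a list of rows, each a list of 7 numbers: the shift along the tool's x, y, z in units of 500 mm (1.0 is 500 mm), then the turn, a rotation vector about the tool's x, y, z in units of 120 degrees (1.0 is 120 degrees), then the closure, from 0 (fully open) to 1 (shut). A call has 1 to 10 rows; each row is the pose to reach, as a shift and turn from the pose commanded when the call began, along the tool's axes at that moment; what a row does not reach only later rows make up. A row lasts 1/10 s, in which the tool goes at most 50 mm and 8.59 degrees, less where a joint would pass 70% of its speed; a pose out of reach is approached as far as the arm can. A call with a number of a shift or a turn outside -1 to 1 is refused whole. A call with a gripper value outside its range is refused whole. The fingers move at their own pace and stop on an object; "newtons" is the grip in N (left out, the last holds). Time passes only in rows, so rows that repeat a pose let the fingers close. It gives the time, the measured TCP pose, the force, the opening and the grip force at its end, in the units of the state.
- observe(): the state, without advancing time (a new reading comes with each control period).
- grab_frame(name): name is "side" or "top"; returns the picture (480x640x3 uint8, red, green, blue); there is no depth.
- get_calibration(name): a dict with "fovy" (degrees; the focal length in pixels is half the picture's height over the tangent of half this angle, whatever the lens; pixels are square), "cx", "cy" (the principal point, pixels), "k1" (the pictures are not rectified: a ray, as slopes to the right and down, at radius r is drawn at 1 + k1 r^2 times it, then the intrinsics apply), "xyz" and "rotation" of the camera in the world. Camera axes: x right, y down, z forward; pixel columns grow to the right and rows downward; lengths in m; the calibration is good to about 2 mm. A picture is of the moment at which its call begins. get_calibration takes no time and is no camera call.
- job_done(): hands the job in; it is judged then, once.
The state is a dict: "clock": time; "qpos": joint angles; "qd": joint speeds; "joint_efforts": joint torques, N m; "position": TCP position; "tool_rot": TCP orientation; "force": force on the tool from outside, world axes, zero at the start; "moment": the same for the moment, N m; "grip_width": finger opening in m; "finger_force": force on a finger pad.
Only numpy, scipy, OpenCV 4.12 (cv2) and the standard library are available. Lean on these libraries where they do the work, as an engineer would, in place of code of your own. Each camera call takes 0.05 s, during which the arm holds its last target. There are 200 camera calls.

## Task

On the bench stand two bright steel fittings of the same height: a plain tube and a solid spigot with a narrower neck at its top. Take the necked spigot and, keeping it upright with the neck up, push it down through the sprung flap in the lid of the grey parts box (push it through in the grip, do not toss or drop it in from above), then let it go so that it falls inside and the flap springs shut. Leave the plain tube standing where it is.

Things in the scene. Friction and masses are not known exactly. Their poses are not given: they have to be found in the camera images.
- spigot_mid (a point): centre of the necked spigot to post: bright steel, loose, standing on the bench, 105 mm tall, about 0.25 kg. A solid cylinder, 32 mm diameter and 70 mm high, carries a round neck of 18 mm diameter and 35 mm height. This point is on the axis half-way up (52.5 mm above the foot, 17.5 mm below the shoulder where the neck begins); z runs along the axis to the neck
- mouth (a point): centre of the mouth in the lid of the grey sheet-metal parts box, at the lid's top face, 190 mm above the bench. The box (160 x 180 x 190 mm high, 3 mm sheet) is fixed; the mouth, mid-lid, is 66 x 66 mm, filled by a flush bare aluminium flap. Above the lid only 3 mm hinge knuckles stand. z is up; x, y turn with the box; the flap's hinge is along the mouth's +x edge
- flap (a joint): flap angle, rad: 0 shut and flush, growing to 1.5 as its free edge swings down into the box. 64 mm from hinge to free edge. A light, near-constant spring shuts it: some 3 N on its middle open it, more than the spigot weighs. With the spigot upright amid the mouth, foot 55 mm or more below the lid, the flap hangs at about 70 degrees beside it and the spigot slides on into the box when let go
- sleeve_mid (a point): centre (half-way up, on the axis) of the plain tube, a bystander: bright steel, standing loose and upright, 32 mm diameter over its whole 105 mm height, dark bore in its top. At least 90 mm from the spigot, centre to centre. All else near the two is lower than 50 mm
Mind the look-alikes: they are no part of the job. What is shaped like the part that bears sleeve_mid but pink is not meant.

How it is judged:
By the outcome, as a careful person would: the job done as asked, in the order asked, and still so for the second after the job is handed in, with the robot touching nothing.
It also fails if it takes over 35 s, if anything falls off the work surface, if the arm or the gripper's body presses on something with over 40 N, if the wrist force passes 120 N, or if a joint passes its speed limit or range.

## Working session

There is one attempt and no reset: what is moved stays moved. The work goes in short steps, Python scripts to look and compute and a tool call to move; the robot and the scene stay as the last step left them, time stands still between calls to the robot, and variables do not carry over. Pictures are saved under pics/ and viewed, at most 10 in all, crops included, and the job is handed in when it is done.

Besides the shell and the picture viewer there is one more tool, called as name([rows], argument=value, ...), one row to a line, values as JSON. play_rows: Moves the arm, as the interface text tells. Its arguments: {"type":"object","properties":{"deltas":{"type":"array"},"newtons":{"type":"number"}},"required":["deltas"]}

```bash
mkdir -p pics
python3 - <<'E'
from workcell import *
import cv2
for n in("side","top"):
    f=grab_frame(n); cv2.imwrite(f"pics/{n}0.png",f[:,:,::-1]); print(n,get_calibration(n))
s=observe();print(s)
E
```

```text
side {'fovy': 43.576446912615175, 'cx': 320.2798201939435, 'cy': 254.15461168714685, 'k1': -0.03693676072979633, 'xyz': array([ 0.37578381, -0.91881025,  0.83584647]), 'rotation': array([-2.21514227,  0.02248701, -0.19509769])}
top {'fovy': 50.527974697754416, 'cx': 320.40684719312856, 'cy': 244.26639981551372, 'k1': -0.09957656809283089, 'xyz': array([ 0.36190593, -0.00775737,  1.05669502]), 'rotation': array([-2.94685459, -0.03400594, -1.59655073])}
{'clock': 0.1, 'qpos': array([ 1.22681493,  0.52198225, -0.03633999,  1.59994346,  0.02116837,
        1.0211172 , -0.11278887]), 'qd': array([ 7.70316787e-05, -2.96235327e-04,  1.27376065e-03, -2.55773773e-03,
       -2.29265904e-03,  8.28821305e-04,  3.36075139e-04]), 'joint_efforts': array([ 4.39519194e-03, -9.28482556e+01,  1.98436886e+00, -3.70529008e+01,
        1.81013992e-02,  5.46459312e-03, -4.75850834e-05]), 'position': array([ 0.1688822 , -0.60142906,  0.23076849]), 'tool_rot': array([-3.14052655e+00,  4.21062012e-05,  2.73775780e-01]), 'force': array([-0.3449233 ,  0.0292535 , -0.03599926]), 'moment': array([-0.03646195, -0.04234338,  0.01324085]), 'finger_force': 0.0, 'grip_width': 0.08541284416802007}
```

View pics/side0.png

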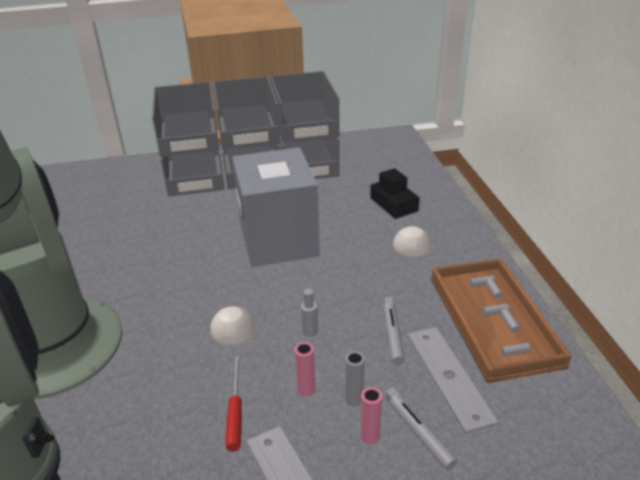

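View pics/top0.png

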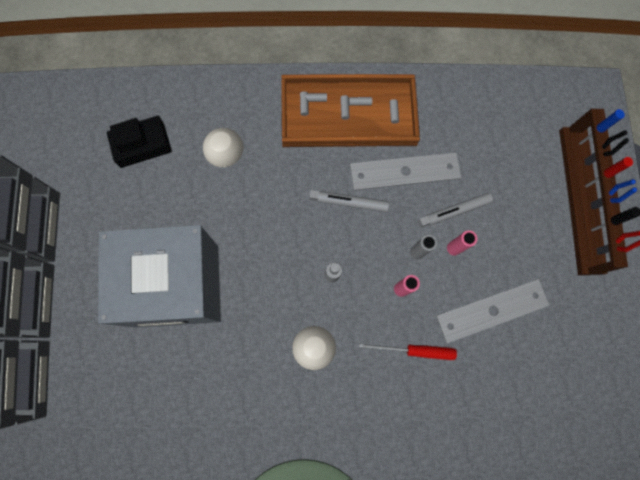

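The side view shows, in this order, the necked spigot (309,313), a grey bored tube (355,378) and pink tubes at (305,370) and (371,415). The same parts in the top view are at (334,271), (425,245), (407,286) and (462,242). The box flap is at (150,272) in the top view. The spigot is the only grey part with a stepped neck, and I'll confirm that in one crop.

```bash
cat > h.py <<'E'
import numpy as np,cv2
from workcell import *
from scipy.spatial.transform import Rotation as R
def ray(n,u,v):
    c=get_calibration(n); f=240/np.tan(np.radians(c["fovy"]/2))
    K=np.array([[f,0,c["cx"]],[0,f,c["cy"]],[0,0,1]])
    p=cv2.undistortPoints(np.array([[[u,v]]],float),K,np.array([c["k1"],0,0,0,0]))[0,0]
    return c["xyz"],R.from_euler("xyz",c["rotation"]).apply([p[0],p[1],1])
def onz(n,u,v,z):
    o,d=ray(n,u,v); return o+d*(z-o[2])/d[2]
E
python3 - <<'E'
from h import *
s=cv2.imread("pics/side0.png");t=cv2.imread("pics/top0.png")
a=cv2.resize(s[270:420,270:410],None,fx=4,fy=4,interpolation=cv2.INTER_CUBIC)[:600,:400]
a=cv2.resize(s[275:425,285:385],None,fx=4,fy=4,interpolation=cv2.INTER_CUBIC)
b=cv2.resize(t[245:305,310:370],None,fx=6.6667,fy=5,interpolation=cv2.INTER_CUBIC)
b=cv2.resize(t[250:300,310:376],None,fx=6,fy=6,interpolation=cv2.INTER_CUBIC)
c=cv2.resize(t[235:310,105:205],None,fx=4,fy=4,interpolation=cv2.INTER_CUBIC)
o=np.zeros((600,800,3),np.uint8);o[:,:400]=a;o[:300,400:796]=b;o[300:,400:]=c
cv2.imwrite("pics/crop.png",o)
for n,u,v in[("spig",334.5,267.5),("tube",429,243),("pinkA",411.5,283),("pinkB",469,238.5)]:print(n,onz("top",u,v,.105))
for n,u,v in[("spig",309,292),("tube",355,357),("pinkA",305,348),("pinkB",372,395)]:print("side",n,onz("side",u,v,.105))
E
```

```text
spig [ 0.50348647 -0.07050542  0.105     ]
tube [ 0.54732251 -0.25498482  0.105     ]
pinkA [ 0.47058319 -0.21608938  0.105     ]
pinkB [ 0.55476211 -0.33506459  0.105     ]
side spig [ 0.50483172 -0.07205661  0.105     ]
side tube [ 0.54940078 -0.25091811  0.105     ]
side pinkA [ 0.47233689 -0.21293013  0.105     ]
side pinkB [ 0.55599608 -0.33399555  0.105     ]
```

View pics/crop.png

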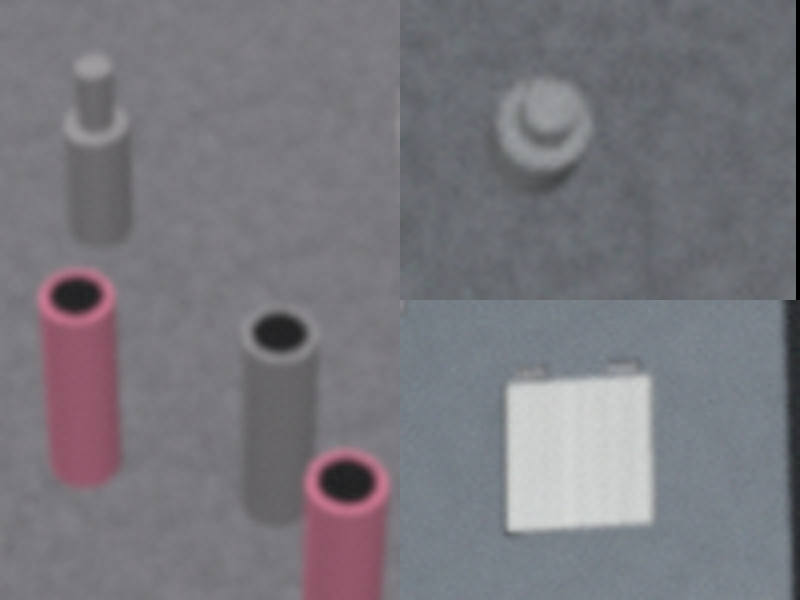

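The crop confirms the spigot as the grey part with the neck, its neck top at side (308.5,291.5) and top (335,267.2). The grey part with a bore is the tube. The flap is bounded by top-view corners of about (132,255) to (168,293), with its hinge knuckles on the upper edge, which is world +x.

Run:
```python
from h import *
print(onz("top",335,267.2,.105),onz("side",308.5,291.5,.105))
for n,box in(("top",(240,305,120,180)),("side",(155,185,250,300))):
    g=cv2.imread(f"pics/{n}0.png",0)[box[0]:box[1],box[2]:box[3]]
    m=cv2.threshold(g,0,255,cv2.THRESH_OTSU)[1]
    c=max(cv2.findContours(m,0,2)[0],key=cv2.contourArea)
    q=cv2.approxPolyDP(c,4,True)[:,0]+[box[2],box[0]]
    P=np.array([onz(n,*p,.19) for p in q]);print(n,q.tolist(),P.round(4).tolist(),P.mean(0))
    M=cv2.moments(c);print(onz(n,M["m10"]/M["m00"]+box[2],M["m01"]/M["m00"]+box[0],.19))
```

```text
[ 0.50404063 -0.07147161  0.105     ] [ 0.50417458 -0.07043409  0.105     ]
top [[166, 254], [132, 256], [133, 292], [167, 289]] [[0.5201, 0.226, 0.19], [0.5176, 0.2854, 0.19], [0.4551, 0.2811, 0.19], [0.4593, 0.2225, 0.19]] [0.48801871 0.25373971 0.19      ]
[0.48768713 0.25356315 0.19      ]
side [[289, 172], [285, 162], [258, 165], [262, 178]] [[0.5194, 0.2377, 0.19], [0.5177, 0.2855, 0.19], [0.4564, 0.2859, 0.19], [0.4583, 0.2253, 0.19]] [0.48794049 0.25860101 0.19      ]
[0.48700287 0.25640884 0.19      ]
```

```bash
cat >> h.py <<'E'
def delta(p,yaw):
    s=observe();A=R.from_euler("xyz",s["tool_rot"]);B=R.from_euler("xyz",[np.pi,0,yaw])
    print(s["clock"],s["position"].round(4),s["tool_rot"].round(3),s["qpos"].round(2),s["force"].round(1),round(s["grip_width"],4),s["finger_force"])
    print((A.inv().apply(np.array(p)-s["position"])/.5).round(4),((A.inv()*B).as_rotvec()/np.radians(120)).round(4))
E
python3 -c "
from h import *
delta([.504,-.071,.2],.274)"
```

```text
0.1 [ 0.1689 -0.6014  0.2308] [-3.141  0.     0.274] [ 1.23  0.52 -0.04  1.6   0.02  1.02 -0.11] [-0.3  0.  -0. ] 0.0854 0.0
[ 0.9321 -0.8401  0.0624] [-0.0005  0.     -0.0001]
```

play_rows([
  [0.08,-0.072,0,0,0,0,0.3],
  [0.16,-0.144,0,0,0,0,0.3],
  [0.24,-0.216,0,0,0,0,0.3],
  [0.32,-0.288,0,0,0,0,0.3],
  [0.4,-0.36,0,0,0,0,0.3],
  [0.47,-0.424,0,0,0,0,0.3],
  [0.54,-0.487,0,0,0,0,0.3],
  [0.61,-0.55,0,0,0,0,0.3],
  [0.68,-0.613,0,0,0,0,0.3],
  [0.68,-0.613,0,0,0,0,0.3],
], newtons=40)

```text
clock: 1.1
position: [0.416, -0.2098, 0.2313]
tool_rot: [-3.141, -0.001, 0.28]
force: [-0.5, -1.1, -0.7]
grip_width: 0.0597
finger_force: 0.0
```

```bash
python3 -c "
from h import *
delta([.504,-.071,.2],.274)"
```

```text
1.1 [ 0.416  -0.2098  0.2313] [-3.141e+00 -1.000e-03  2.800e-01] [ 0.52  0.28 -0.22  2.    0.07  0.88 -1.03] [-0.5 -1.1 -0.7] 0.0597 0.0
[ 0.2458 -0.218   0.0632] [-0.0005 -0.0006  0.003 ]
```

play_rows([
  [0.06,-0.055,0.01,0,0,0,0.3],
  [0.13,-0.11,0.03,0,0,0,0.3],
  [0.19,-0.165,0.05,0,0,0,0.3],
  [0.23,-0.2,0.063,0,0,0,0.3],
  [0.246,-0.218,0.063,0,0,0,0.3],
  [0.246,-0.218,0.063,0,0,0,0.3],
  [0.246,-0.218,0.063,0,0,0,0.3],
])

```text
clock: 1.8
position: [0.5018, -0.0778, 0.2]
tool_rot: [3.141, 0.0, 0.273]
force: [-0.0, -1.1, -0.7]
grip_width: 0.0602
finger_force: 0.0
```

```bash
python3 -c "
from h import *
delta([.504,-.071,.073],.274)
a=grab_frame('side')[180:380,210:410];b=grab_frame('top')[170:370,240:440]
cv2.imwrite('pics/p1.png',cv2.resize(np.hstack([a,b])[:,:,::-1],None,fx=2,fy=2))"
```

```text
1.8 [ 0.5018 -0.0778  0.2   ] [3.141 0.    0.273] [ 0.24  0.39 -0.26  1.93  0.13  0.84 -1.39] [-0.  -1.1 -0.7] 0.0602 0.0
[ 0.0079 -0.012   0.2539] [ 0.0002  0.0002 -0.0006]
```

View pics/p1.png

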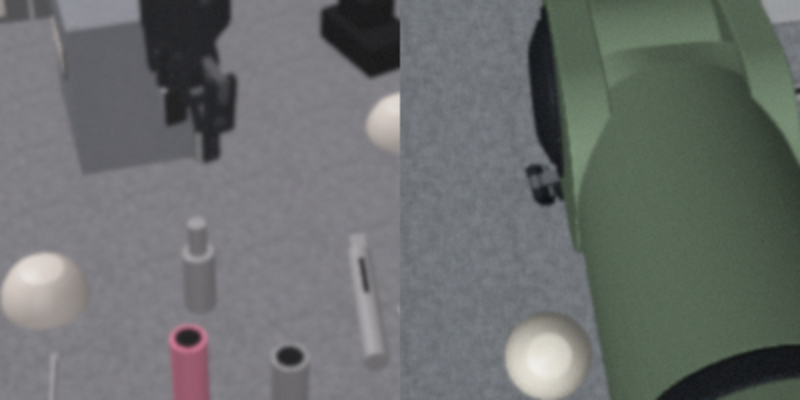

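The side half of the crop shows the gripper above the spigot, finger tips near (175,105) and (208,145) and the neck below at (197,225). Descending part-way, then checking.

play_rows([
  [0.008,-0.012,0.04,0,0,0,0.3],
  [0.008,-0.012,0.09,0,0,0,0.3],
  [0.008,-0.012,0.12,0,0,0,0.3],
  [0.008,-0.012,0.13,0,0,0,0.3],
  [0.008,-0.012,0.13,0,0,0,0.3],
  [0.008,-0.012,0.13,0,0,0,0.3],
])

```text
clock: 2.5
position: [0.5049, -0.0702, 0.1356]
tool_rot: [3.141, -0.001, 0.273]
force: [-0.1, 0.6, -0.0]
grip_width: 0.0596
finger_force: 0.0
```

```bash
python3 -c "
from h import *
delta([.504,-.071,.074],.274)"
```

```text
2.5 [ 0.5049 -0.0702  0.1356] [ 3.141e+00 -1.000e-03  2.730e-01] [ 0.21  0.48 -0.24  1.98  0.18  0.7  -1.44] [-0.1  0.6 -0. ] 0.0596 0.0
[-0.0023  0.0011  0.1232] [ 0.0002 -0.0004 -0.0005]
```

play_rows([
  [-0.002,0.001,0.04,0,0,0,0.3],
  [-0.002,0.001,0.08,0,0,0,0.3],
  [-0.002,0.001,0.11,0,0,0,0.3],
  [-0.002,0.001,0.122,0,0,0,0.3],
  [-0.002,0.001,0.122,0,0,0,0.3],
  [-0.002,0.001,0.122,0,0,0,0.3],
])

```text
clock: 3.1
position: [0.5043, -0.0705, 0.0747]
tool_rot: [3.141, -0.001, 0.274]
force: [-0.1, 0.2, 0.4]
grip_width: 0.06
finger_force: 0.0
```

play_rows([
  [0,0,0,0,0,0,0.5],
  [0,0,0,0,0,0,0.6],
  [0,0,0,0,0,0,0.7],
  [0,0,0,0,0,0,0.8],
  [0,0,0,0,0,0,0.9],
  [0,0,0,0,0,0,1],
  [0,0,0,0,0,0,1],
  [0,0,0,0,0,0,1],
  [0,0,0,0,0,0,1],
], newtons=60)

```text
clock: 4.0
position: [0.5041, -0.0706, 0.0742]
tool_rot: [3.141, -0.001, 0.274]
force: [-0.1, -1.3, 5.8]
grip_width: 0.0164
finger_force: 58.3
```

```bash
python3 -c "
from h import *
delta([.504,-.071,.31],.274)"
```

```text
4.0 [ 0.5041 -0.0706  0.0742] [ 3.141e+00 -1.000e-03  2.740e-01] [ 0.18  0.58 -0.21  2.02  0.22  0.56 -1.48] [-0.1 -1.3  5.8] 0.0164 58.337591886520386
[-1.000e-04  1.000e-03 -4.717e-01] [ 0.0002 -0.0003 -0.0002]
```

play_rows([
  [0,0,-0.03,0,0,0,1],
  [0,0,-0.08,0,0,0,1],
  [0,0,-0.15,0,0,0,1],
  [0,0,-0.22,0,0,0,1],
  [0,0,-0.29,0,0,0,1],
  [0,0,-0.36,0,0,0,1],
  [0,0,-0.43,0,0,0,1],
  [0,0,-0.48,0,0,0,1],
  [0,0,-0.5,0,0,0,1],
  [0,0,-0.5,0,0,0,1],
])

```text
clock: 5.0
position: [0.504, -0.0705, 0.3242]
tool_rot: [3.141, -0.001, 0.274]
force: [-0.3, 0.7, -3.7]
grip_width: 0.0162
finger_force: 58.6
```

```bash
python3 -c "
from h import *
delta([.4875,.255,.325],.274)
cv2.imwrite('pics/p2.png',cv2.resize(grab_frame('side')[60:360,200:500,::-1],None,fx=2,fy=2))"
```

```text
5.0 [ 0.504  -0.0705  0.3242] [ 3.141e+00 -1.000e-03  2.740e-01] [ 0.25  0.25 -0.28  1.77  0.08  1.13 -1.35] [-0.3  0.7 -3.7] 0.0162 58.62197399139404
[ 0.1441 -0.6356 -0.0017] [ 0.0003 -0.0005 -0.0002]
```

View pics/p2.png

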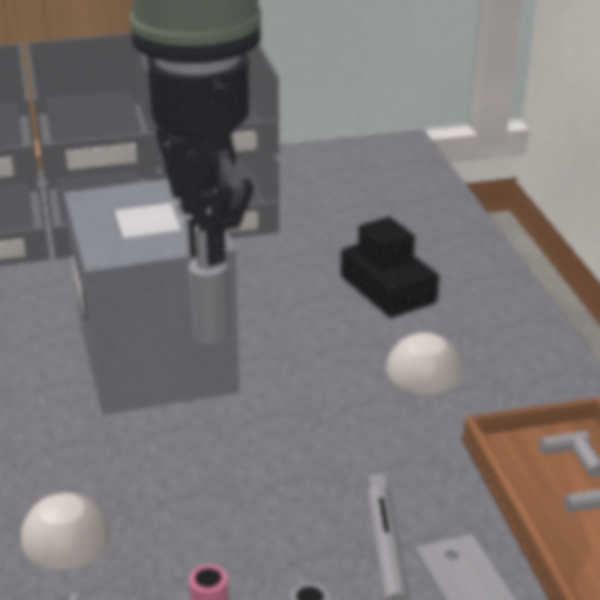

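The crop shows the spigot held upright by its neck, body around (209,300), with the flap visible at (148,220). Moving over the mouth.

play_rows([
  [0.01,-0.04,-0.003,0,0,0,1],
  [0.025,-0.11,-0.003,0,0,0,1],
  [0.042,-0.19,-0.003,0,0,0,1],
  [0.061,-0.27,-0.003,0,0,0,1],
  [0.08,-0.35,-0.003,0,0,0,1],
  [0.098,-0.43,-0.003,0,0,0,1],
  [0.116,-0.51,-0.003,0,0,0,1],
  [0.13,-0.58,-0.003,0,0,0,1],
  [0.14,-0.62,-0.003,0,0,0,1],
  [0.144,-0.636,-0.003,0,0,0,1],
])

```text
clock: 6.05
position: [0.486, 0.2572, 0.3233]
tool_rot: [-3.141, 0.003, 0.277]
force: [0.1, 0.0, -2.9]
grip_width: 0.0161
finger_force: 58.8
```

play_rows([
  [0,0,0,0,0,0,1],
  [0,0,0,0,0,0,1],
  [0,0,0,0,0,0,1],
])

```text
clock: 6.35
position: [0.4874, 0.2538, 0.325]
tool_rot: [3.141, 0.0, 0.272]
force: [-0.4, 1.0, -2.8]
grip_width: 0.0163
finger_force: 58.8
```

```bash
python3 -c "
from h import *
delta([.4875,.255,.27],.274)
a=grab_frame('side')[20:260,160:400];b=grab_frame('top')[150:390,30:270]
cv2.imwrite('pics/p3.png',cv2.resize(np.hstack([a,b])[:,:,::-1],(800,400)))
cv2.imwrite('pics/s3.png',grab_frame('side')[:,:,::-1])"
```

```text
6.35 [0.4874 0.2538 0.325 ] [3.141 0.    0.272] [-0.25  0.34 -0.45  1.66  0.16  1.18 -2.03] [-0.4  1.  -2.8] 0.0163 58.8020396232605
[ 0.0008 -0.0023  0.11  ] [ 0.0003  0.0002 -0.0009]
```

View pics/p3.png

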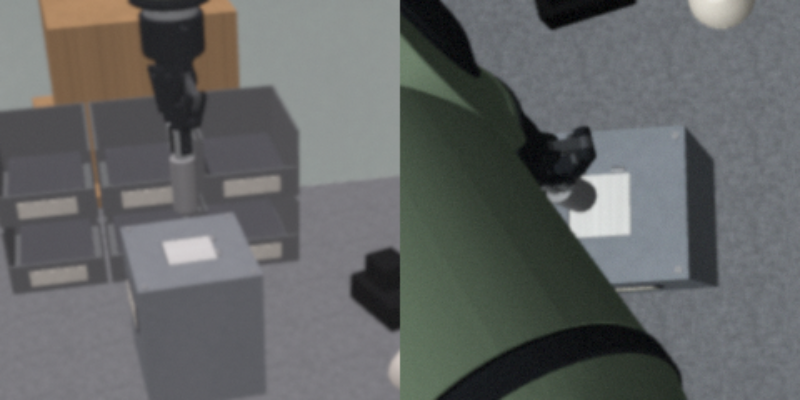

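The side half shows the spigot hanging over the box, foot near crop (185,208), with the flap at (190,250). Lowering until the foot is about 12 mm above the lid, then checking alignment.

play_rows([
  [0.001,-0.002,0.02,0,0,0,1],
  [0.001,-0.002,0.05,0,0,0,1],
  [0.001,-0.002,0.08,0,0,0,1],
  [0.001,-0.002,0.096,0,0,0,1],
  [0.001,-0.002,0.096,0,0,0,1],
])

```text
clock: 7.0
position: [0.487, 0.256, 0.2761]
tool_rot: [3.141, 0.002, 0.274]
force: [-0.9, 0.1, -2.7]
grip_width: 0.0166
finger_force: 58.8
```

```bash
python3 -c "
from h import *
delta([.4875,.255,.20],.274)
f=grab_frame('side');cv2.imwrite('pics/s4.png',f[:,:,::-1])
cv2.imwrite('pics/p4.png',cv2.resize(f[90:215,210:350,::-1],None,fx=4.8,fy=4.8,interpolation=2))
c=get_calibration('side');fl=240/np.tan(np.radians(c['fovy']/2));Rm=R.from_euler('xyz',c['rotation'])
for z in(.205,.26):
  for d in(-.016,.016):
    q=Rm.inv().apply(np.array([.4875+d*.98,.255-.0+d*.2,z])-c['xyz']);print(z,d,fl*q[0]/q[2]+c['cx'],fl*q[1]/q[2]+c['cy'])
"
```

```text
7.0 [0.487  0.256  0.2761] [3.141e+00 2.000e-03 2.740e-01] [-0.26  0.38 -0.44  1.73  0.18  1.07 -2.06] [-0.9  0.1 -2.7] 0.0166 58.80281746387482
[0.0008 0.0021 0.1522] [ 0.0002  0.0009 -0.0001]
0.205 -0.016 266.1176855469258 165.31177191493998
0.205 0.016 279.8997015974811 162.33913366247242
0.26 -0.016 264.140984577207 142.41002437393962
0.26 0.016 278.2903696159562 139.52959484408456
```

View pics/p4.png

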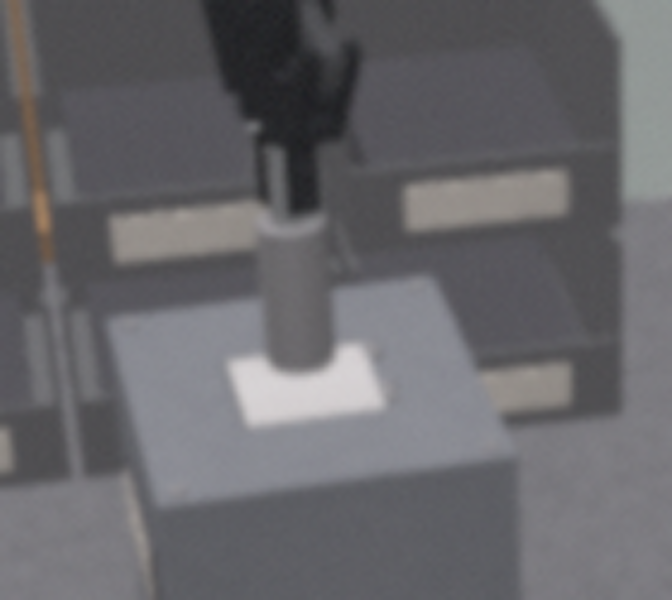

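The foot edges fall at px 265.2 to 279.6, against the predicted 266.1 to 279.9, so the spigot is centred over the flap and upright. Pushing through.

play_rows([
  [0.001,0.002,0.015,0,0,0,1],
  [0.001,0.002,0.03,0,0,0,1],
  [0.001,0.002,0.045,0,0,0,1],
  [0.001,0.002,0.06,0,0,0,1],
  [0.001,0.002,0.075,0,0,0,1],
  [0.001,0.002,0.09,0,0,0,1],
  [0.001,0.002,0.11,0,0,0,1],
  [0.001,0.002,0.13,0,0,0,1],
  [0.001,0.002,0.15,0,0,0,1],
  [0.001,0.002,0.152,0,0,0,1],
])

```text
clock: 8.05
position: [0.4874, 0.2551, 0.1996]
tool_rot: [3.141, 0.002, 0.274]
force: [-2.0, 0.3, -4.4]
grip_width: 0.0165
finger_force: 58.7
```

play_rows([
  [0,0,0,0,0,0,1],
  [0,0,0,0,0,0,1],
  [0,0,0,0,0,0,1],
])

```text
clock: 8.35
position: [0.4882, 0.2555, 0.2016]
tool_rot: [-3.142, -0.0, 0.274]
force: [-2.3, -0.1, -4.7]
grip_width: 0.0163
finger_force: 58.7
```

```bash
python3 -c "
from h import *
delta([.4875,.255,.20],.274)
f=grab_frame('side')
cv2.imwrite('pics/p5.png',cv2.resize(f[90:215,210:350,::-1],None,fx=4.8,fy=4.8,interpolation=2))"
```

```text
8.35 [0.4882 0.2555 0.2016] [-3.142 -0.     0.274] [-0.28  0.47 -0.42  1.81  0.23  0.91 -2.1 ] [-2.3 -0.1 -4.7] 0.0163 58.66035461425781
[-0.0017  0.0006  0.0032] [-0.     -0.0002 -0.0002]
```

View pics/p5.png

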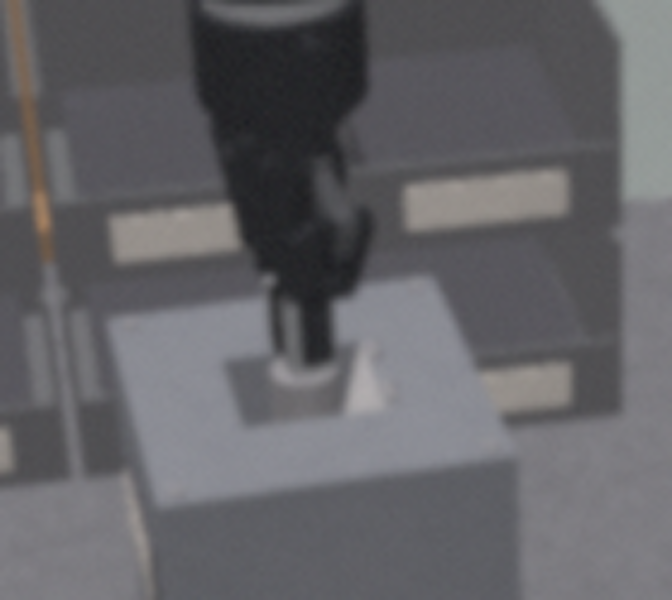

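The flap is hanging open beside the spigot, which is upright mid-mouth with its foot about 63 mm below the lid. Releasing.

play_rows([
  [0,0,0,0,0,0,0],
  [0,0,0,0,0,0,0],
  [0,0,0,0,0,0,0],
  [0,0,0,0,0,0,0],
  [0,0,0,0,0,0,0],
  [0,0,0,0,0,0,0],
  [0,0,0,0,0,0,0],
])

```text
clock: 9.1
position: [0.4881, 0.2555, 0.2013]
tool_rot: [-3.142, -0.0, 0.274]
force: [-0.7, 0.2, -0.5]
grip_width: 0.0856
finger_force: 0.0
```

play_rows([
  [0,0,-0.04,0,0,0,0],
  [0,0,-0.1,0,0,0,0],
  [0,0,-0.16,0,0,0,0],
  [0,0,-0.22,0,0,0,0],
  [0,0,-0.26,0,0,0,0],
  [0,0,-0.26,0,0,0,0],
  [0,0,-0.26,0,0,0,0],
])

```text
clock: 9.8
position: [0.4881, 0.2554, 0.3311]
tool_rot: [3.142, -0.0, 0.274]
force: [-0.5, 0.7, -0.6]
grip_width: 0.0854
finger_force: 0.0
```

```bash
python3 -c "
from h import *
delta([.4875,.255,.33],.274)
f=grab_frame('side')
cv2.imwrite('pics/p6.png',f[:,:,::-1])"
```

```text
9.8 [0.4881 0.2554 0.3311] [ 3.142 -0.     0.274] [-0.25  0.34 -0.45  1.65  0.15  1.19 -2.03] [-0.5  0.7 -0.6] 0.0854 0.0
[-0.0013  0.0004  0.0023] [ 0.     -0.0001 -0.0001]
```

View pics/p6.png

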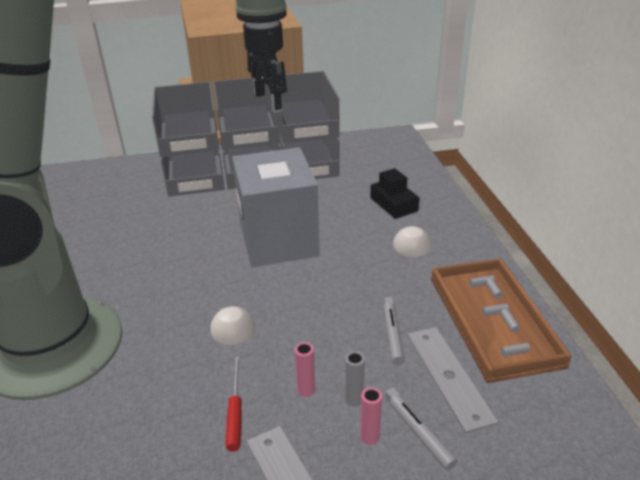

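The spigot is no longer visible, so it is inside the box. The flap is shut flush at (274,170), the tube still stands at (355,378), and the gripper is clear of everything.

```bash
python3 -c "
from workcell import *
print(job_done())"
```

```text
the job is handed in; nothing more can be done
None
```

The necked spigot was pushed upright through the flap and released into the box; the flap closed flush, the plain tube still stands where it was, and I handed the job in at about 10 s.

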